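# Shut the ring strongbox and shoot its safety bolt

## Robot

A 7-joint arm with a two-finger parallel gripper is mounted at the origin on a cart in front of the work surface, level with it; the furniture and walls round the work are solid. World frame = base frame: x ahead of the robot, y to its left, z up, the work surface at z = 0. Lengths are in mm, angles in degrees, forces in N, time in s.
With the tool pointing down it reaches from about 400 to 900 mm from the base axis. Payload 5.5 kg.
Tool frame: the origin (TCP) lies at the centre of the arm's flange, where the gripper is bolted on; the fingertips stand 173 mm ahead of it and the grasp point (between the pads) lies 155 mm ahead of it; x points along the fingers, z is the direction in which the jaws open and shut, and the axes are right-handed (so a half turn about x gives the same grasp; the last joint's range is limited). The gripper opens to 85 mm and grips with 20 to 120 N. Pads are 22 mm wide; open, the fingers measure 114 mm over their backs; the gripper's body (76 mm by 85 mm) begins 54 mm behind the grasp point. The pads swing forward as they close: fully open they stand 13 mm farther back than shut.
Start: joints at [84.58, 28.699, -24.465, 88.831, 12.651, 65.22, -12.049], TCP at [227.665, -608.822, 404.71] pointing down, gripper open.
Joint ranges: [-164.97, 164.97], [-17.58, 116.51], [-87.97, 89.64], [11.32, 138.91], [-80.73, 260.73], [10.89, 115.49], [-147.41, 147.41]. Speed limits (degrees/s): [147.25, 147.25, 180, 180, 180, 180, 180].

## Interface

Orientations are given as [roll, pitch, yaw] about the fixed x, y, z axes, in that order (R = Rz(yaw) Ry(pitch) Rx(roll)).
In Python, from rig import manip gives the robot as it stands.
- The arm moves only by the tool servo_tool, never from a script. Its argument "targets" is a list of rows, each a list of 6 numbers: the shift along the world's x, y, z normalised to -1 to 1, where 1 is 0.4 m, then the turn, a rotation vector about the world's x, y, z normalised to -1 to 1, where 1 is 45 degrees. A call has 1 to 20 rows; each row is the pose to reach, as a shift and turn from the pose commanded when the call began; what a row does not reach only later rows make up. A row lasts 1/10 s, in which the tool goes at most 50 mm and 8.59 degrees, less where a joint would pass 70% of its speed; a pose out of reach is approached as far as the arm can. A call with a number of a shift or a turn outside -1 to 1 is refused whole. A call with a gripper value outside its range is refused whole. "fingers" is the opening in per cent of the stroke, from 0 (shut) to 100 (fully open), set as the call begins (left out, the last holds). The fingers move at their own pace and stop on an object; "force" is the grip in N (left out, the last holds). Time passes only in rows, so rows that repeat a pose let the fingers close. It gives the time, the measured TCP pose, the force and the opening at its end, in the units of the state.
- manip.observe(): the state, without advancing time (a new reading comes with each control period).
- manip.read_camera(name): name is "scene" or "top" or "wrist"; returns the picture (420x560x3 uint8, red, green, blue); there is no depth.
- manip.calibration(name): a dict with "camera_matrix" (3x3 intrinsics, pixels), "position" and "attitude" of the camera in the world. Camera axes: x right, y up, looking along -z (the intrinsics and any distortion apply to the point x, -y, -z); pixel columns grow to the right and rows downward; lengths in mm; the calibration is good to about 2 mm. A picture is of the moment at which its call begins: read the wrist's pose just before it. calibration takes no time and is no camera call; for the wrist camera it gives the pose at the moment of the call.
- manip.close_job(): hands the job in, once; it reports no verdict.
The state is a dict: "t": time; "joint_positions": joint angles; "qd": joint speeds; "joint_efforts": joint torques, N m; "ee_pos": TCP position; "tcp_rot": TCP orientation; "wrist_force": force on the tool from outside, world axes, zero at the start; "moment": the same for the moment, N m; "width": finger opening in mm.
Only numpy, scipy, OpenCV 4.12 (cv2) and the standard library are available. Lean on these libraries where they do the work, as an engineer would, in place of code of your own. Each camera call takes 0.05 s, during which the arm holds its last target. There are 200 camera calls.

## Task

Lock up the green strongbox: push its lid down shut with your fingertips, then hold the red spring safety catch down with one fingertip and, keeping it down all the way, push the upright brass tab of the bolt with the other finger until the bolt is fully home through the keeper on the lid. Then let the catch spring back up, so that it locks the bolt, and move clear. Pinch or lift nothing, and leave the vial, the wax block and the tape roll where they are.

Things in the scene. Friction and masses are not known exactly. Their poses are not given: they have to be found in the camera images.
- strongbox: Green steel strongbox, fixed, 220 (x) by 124 (y) mm, deck 50 mm up. Origin: centre of its underside; z up; +x: the bolt's way home. x from -110 to 15 mm: deck with bolt (along y = 28) and catch bar (along y = -28); 15 to 110 mm: well with hinged lid. Steel guide staples (10 mm long) over the bolt at x = -73 and 2 rise to 73 mm; else nothing stands higher under a finger behind the tab.
- lid_pad (a point): Middle of the black rubber pad (40 x 50 mm) on the lid, the place to push: at x = 60, y = -22, z = 53.5 mm of the strongbox when shut. Moves with the lid. The keeper, a steel staple 26 mm high, stands on the lid at x = 32, y = 28 (lid shut).
- bolt_tab (a point): Top of the rear face (the one to push, facing the strongbox's -x) of the upright brass tab on the bolt: at x = -58, y = 28, z = 115 mm of the strongbox with the bolt back. The tab is 8 mm thick in x, 28 mm wide in y, at full width from 83 to 115 mm above the bench. Moves with the bolt.
- catch_bar (a point): Middle of the upper face of the red catch bar: at x = -48, y = -28, z = 95 mm of the strongbox when up. Flat, 100 mm long in x (-98 to 2) and 24 mm wide in y, so a fingertip can slide along it while holding it down. Moves with the catch.
- lid (a joint): Lid hinge along the strongbox's y at x = 110, z = 50 mm: 0 = shut, grows as it opens (1.2 at most), starts 0.4 to 0.8 rad open. It stays where it is left; about 1.5 to 3 N shuts it, pushing straight down above the place of the shut pad.
- bolt (a joint): Slide of the bolt along the strongbox's +x, m: 0 = back (start), 0.036 = fully home at its stop. About 2 N friction, no spring. The rib of the catch blocks a dog on its side until the catch is 4.5 mm down; from 0.032 on the dog is past the rib and the catch can spring up behind it.
- catch (a joint): Travel of the spring catch straight down, m: 0 = up (start), 0.010 = fully down at its stop. Spring 3 N at the top, 5.5 N at the bottom. Held down means 6 mm or more. Let go, it springs up, unless the bolt is midway and keeps it half down.
- vial: Bystander: small clear jar with a white lid, 34 mm across and 34 mm high, loose, behind the box; origin under its centre.
- wax: Bystander: green wax block, 34 x 62 x 22 mm, loose, beyond the lid end of the box; origin under its centre.
- tape: Bystander: roll of beige tape lying flat, 100 mm across, 18 mm high, loose, left of the bench vice; origin under its centre. (The blue bench vice, 96 mm high, stands fixed between robot and box, near x = 0.49, y = -0.21 m.)

How it is judged (in metres and radians):
On the way, in this order (a step that is already met when the one before it is completed fails the run):
1. the lid is pushed shut, the bolt still back (value of joint lid below 0.05 rad and value of joint bolt below 0.005 m), for 0.1 s.
2. the bolt is pushed home while a finger still holds the catch down (value of joint bolt above 0.032 m and value of joint catch above 0.0055 m and contact force between the fingers and catch above 0.3 N and value of joint lid below 0.05 rad), for 0.05 s.
At the end, for the whole second after the job is handed in: Lid shut (within 0.05 rad), bolt home (31.5 mm or more of 36), catch sprung back up (within 2 mm), and the vial, wax block and tape roll within 15 mm of where they stood (value of joint lid below 0.05 rad and value of joint bolt above 0.0315 m and value of joint catch below 0.002 m and distance of each of vial, wax, tape from where it was at the start of the episode below 0.015 m); the robot touches nothing.
It fails at once if the catch is let up while the bolt is on its way (value of joint bolt between 0.007 and 0.03 m and value of joint catch below 0.0052 m).
It fails at once if the lid is lifted further open (value of joint lid above 0.95 rad).
It fails at once if a bystander is pushed away, lifted or tipped (distance of any of vial, wax, tape from where it was at the start of the episode above 0.02 m or angle between any of vial, wax, tape's own z axis and vertical above 0.3 rad).
It also fails if it takes over 40 s, if anything falls off the work surface, if the arm or the gripper's body presses on something with over 40 N, if the wrist force passes 120 N, or if a joint passes its speed limit or range.

## Working session

There is one attempt and no reset: what is moved stays moved. The work goes in short steps, Python scripts to look and compute and a tool call to move; the robot and the scene stay as the last step left them, time stands still between calls to the robot, and variables do not carry over. Pictures are saved under pics/ and viewed, about 8 in all and at most 12, crops included, and the job is handed in when it is done.

Besides the shell and the picture viewer there is one more tool, called after "Emit:" as a command line: name --pt "numbers of a row" for each row, then --argument value for the rest. servo_tool: Moves the arm, as the interface text tells. Scaled input: -1 to 1 covers 0.4 m each way for a shift and 45 degrees each way for a turn. Its arguments: {"type":"object","properties":{"targets":{"type":"array"},"fingers":{"type":"number"},"force":{"type":"number"}},"required":["targets"]}

```bash
mkdir -p pics
python3 - <<'E'
from rig import manip
import cv2
s=manip.observe(); print({k:s[k] for k in('t','ee_pos','tcp_rot','wrist_force','width')})
for n in('scene','top'):
    im=manip.read_camera(n); cv2.imwrite(f'pics/{n}0.png',im[:,:,::-1]); c=manip.calibration(n); print(n,c)
E
```

```text
{'t': 0.0, 'ee_pos': array([ 227.4833428 , -608.52547655,  403.66401549]), 'tcp_rot': array([177.43329022,  89.89128418, 107.93963555]), 'wrist_force': array([0.04241872, 0.05049387, 0.44194723]), 'width': 85.26087035584945}
scene {'camera_matrix': array([[450.28487917,   0.        , 281.77750201],
       [  0.        , 450.28487917, 209.02595013],
       [  0.        ,   0.        ,   1.        ]]), 'position': array([314.38086775, 316.77981403, 698.62999788]), 'attitude': array([  46.28076532,    0.4752875 , -148.46686567])}
top {'camera_matrix': array([[492.26113118,   0.        , 285.22591755],
       [  0.        , 492.26113118, 203.2801421 ],
       [  0.        ,   0.        ,   1.        ]]), 'position': array([ 553.53313321, -226.51543735,  983.15458999]), 'attitude': array([  6.45874279,   1.73195666, -90.74143952])}
```

View pics/scene0.png

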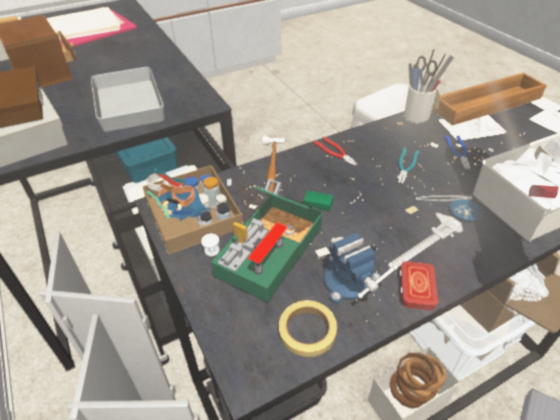

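View pics/top0.png

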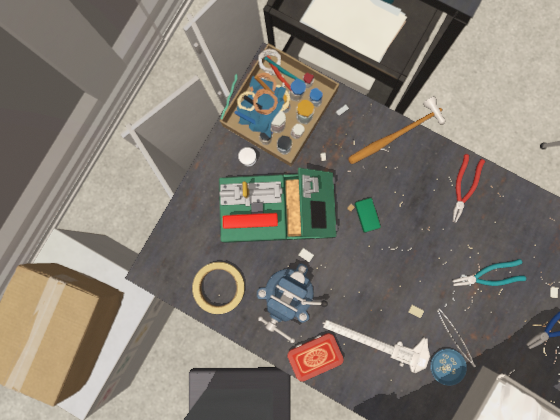

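Scene: the red bar is at about (268,243) in the scene view and (250,221) in the top view. The box's +x runs to image right (world −y). The lid is open at the right end, and the brass tab is near (244,188) in the top view.

```bash
cat > h.py <<'E'
import numpy as np, cv2
from scipy.spatial.transform import Rotation as R
def ray(c,uv):
    K=c['camera_matrix']; d=np.array([(uv[0]-K[0,2])/K[0,0],-(uv[1]-K[1,2])/K[1,1],-1.])
    return np.array(c['position']),R.from_euler('xyz',c['attitude'],degrees=True).apply(d)
def onz(c,uv,z):
    p,d=ray(c,uv); return p+d*(z-p[2])/d[2]
def tri(c1,u1,c2,u2):
    A=[];b=[]
    for c,u in((c1,u1),(c2,u2)):
        p,d=ray(c,u); d/=np.linalg.norm(d); M=np.eye(3)-np.outer(d,d); A.append(M); b.append(M@p)
    return np.linalg.lstsq(np.vstack(A),np.hstack(b),rcond=None)[0]
def blob(im,lo,hi,box):
    h=cv2.cvtColor(im,cv2.COLOR_BGR2HSV); m=cv2.inRange(h,np.array(lo),np.array(hi)); k=np.zeros_like(m)
    x0,y0,x1,y1=box; k[y0:y1,x0:x1]=m[y0:y1,x0:x1]
    c,_=cv2.findContours(k,cv2.RETR_EXTERNAL,cv2.CHAIN_APPROX_NONE)
    return max(c,key=cv2.contourArea)
E
cat > m.py <<'E'
from rig import manip
from h import *
C={n:manip.calibration(n) for n in('scene','top')}
I={n:cv2.imread(f'pics/{n}0.png') for n in C}
red=([0,180,120],[8,255,255]); 
bt=blob(I['top'],*red,(210,200,290,240)); r=cv2.minAreaRect(bt); print('red top',r)
for p in cv2.boxPoints(r): print(p,onz(C['top'],p,95).round(1))
bs=blob(I['scene'],*red,(230,210,310,280)); r2=cv2.minAreaRect(bs); print('red scene',r2)
for p in cv2.boxPoints(r2): print(p,onz(C['scene'],p,95).round(1))
print('tri',tri(C['top'],r[0],C['scene'],r2[0]))
g=blob(I['top'],[60,120,30],[85,255,255],(200,160,345,250)); rg=cv2.minAreaRect(g); print('green',rg)
for p in cv2.boxPoints(rg): print(p,onz(C['top'],p,50).round(1))
s=manip.observe(); M=R.from_euler('xyz',s['tcp_rot'],degrees=True).as_matrix(); print(M.round(3))
big=np.hstack([cv2.resize(I['top'][165:250,210:345],None,fx=4,fy=4,interpolation=2)[:, :540][:340],])
a=cv2.resize(I['top'][165:250,210:345],(540,340),interpolation=2)
cv2.imwrite('pics/cropt.png',a)
E
python3 m.py
```

```text
red top ((249.90103149414062, 220.32269287109375), (12.89577579498291, 54.26215362548828), 87.39744567871094)
[222.50516 215.1134 ] [634.7 -86.6  95. ]
[276.71133 212.6495 ] [ 637.6 -185.3   95. ]
[277.2969  225.53198] [ 614.2 -186.1   95. ]
[223.09073 227.99588] [611.2 -87.7  95. ]
red scene ((267.4878234863281, 242.39024353027344), (11.869205474853516, 47.47682189941406), 38.65980911254883)
[248.02441 257.2195 ] [635.6 -84.5  95. ]
[277.68292 220.14633] [ 639.5 -188.7   95. ]
[286.95123 227.56097] [ 614.5 -181.1   95. ]
[257.29272 264.63416] [612.5 -79.1  95. ]
tri [ 626.21208825 -135.26467335   90.43079401]Traceback (most recent call last):
  File "m.py", line 11, in <module>
    g=blob(I['top'],[60,120,30],[85,255,255],(200,160,345,250)); rg=cv2.minAreaRect(g); print('green',rg)
  File "h.py", line 17, in blob
    return max(c,key=cv2.contourArea)
ValueError: max() iterable argument is empty
```

```bash
cat >> h.py <<'E'
E3=np.array
YAW=-88.3
ex=np.array([np.cos(np.radians(YAW)),np.sin(np.radians(YAW)),0]);ey=np.array([-ex[1],ex[0],0])
O=np.array([624.4,-136.4,0])+48*ex+28*ey
def bx(x,y,z): return O+x*ex+y*ey+np.array([0,0,z])
def move(s,target,zdir):
    "shift (units) and rotvec (units) to flange target, tool x down, tool z along zdir"
    M=R.from_euler('xyz',s['tcp_rot'],degrees=True)
    x=np.array([0,0,-1.]); z=zdir/np.linalg.norm(zdir)
    T=R.from_matrix(np.column_stack([x,np.cross(z,x),z]))
    return (target-s['ee_pos'])/400,(T*M.inv()).as_rotvec(degrees=True)/45
E
python3 - <<'E'
from rig import manip
from h import *
I=cv2.imread('pics/top0.png'); s=manip.observe()
print(R.from_euler('xyz',s['tcp_rot'],degrees=True).as_matrix().round(3))
for z in(1,-1): print(z,move(s,bx(60,-22,53.5+173+100),z*ey))
print(O,bx(60,-22,53.5))
print(cv2.cvtColor(I,cv2.COLOR_BGR2HSV)[[236,238,180],[260,240,330]])
g=blob(I,[60,80,20],[95,255,255],(200,160,345,250)); rg=cv2.minAreaRect(g); print('green',rg)
from rig import manip
c=manip.calibration('top')
for p in cv2.boxPoints(rg): print(p,onz(c,p,50).round(1))
print('expected',[bx(x,y,50).round(1) for x in(-110,110) for y in(-62,62)])
a=cv2.resize(I[165:250,210:345],(540,340),interpolation=2); cv2.imwrite('pics/cropt.png',a)
E
```

```text
[[-0.001  0.937  0.35 ]
 [ 0.002  0.35  -0.937]
 [-1.     0.    -0.002]]
1 (array([ 1.01538271,  0.91099439, -0.19317625]), array([-1.35888335e-03, -1.91432468e-03,  1.58218437e+00]))
-1 (array([ 1.01538271,  0.91099439, -0.19317625]), array([-2.09429748e-03,  1.48663704e-03, -2.41781453e+00]))
[ 653.8116558  -183.54821845    0.        ] [ 633.60131352 -244.17446743   53.5       ]
[[ 74 106 144]
 [ 74 106 145]
 [ 73 109 105]]
green ((276.60498046875, 204.49447631835938), (70.63906860351562, 115.10384368896484), 86.98721313476562)
[217.27625 172.24861] [722.  -69.2  50. ]
[332.221  166.1989] [ 729.7 -290.8   50. ]
[335.93372 236.74034] [ 594.4 -294.6   50. ]
[220.98895 242.79005] [586.1 -76.7  50. ]
expected [array([588.6, -75.4,  50. ]), array([712.5, -71.8,  50. ]), array([ 595.1, -295.3,   50. ]), array([ 719. , -291.7,   50. ])]
```

View pics/cropt.png

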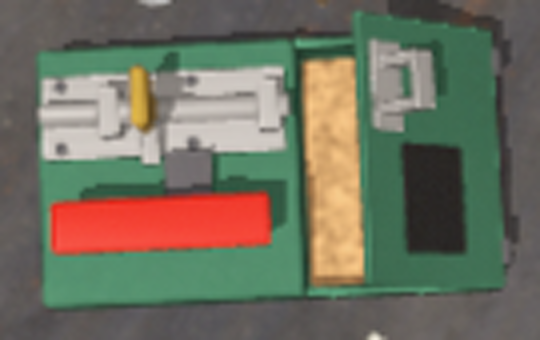

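Emit:
servo_tool --pt "0.99 0.9 -0.05 0 0 0.95" --pt "0.99 0.9 -0.05 0 0 0.95" --pt "0.99 0.9 -0.05 0 0 0.95" --pt "0.99 0.9 -0.05 0 0 0.95" --pt "0.99 0.9 -0.05 0 0 0.95" --pt "0.99 0.9 -0.05 0 0 0.95" --pt "0.99 0.9 -0.05 0 0 0.95" --pt "0.99 0.9 -0.05 0 0 0.95" --pt "0.99 0.9 -0.05 0 0 0.95" --pt "0.99 0.9 -0.05 0 0 0.95" --pt "0.99 0.9 -0.05 0 0 0.95" --pt "0.99 0.9 -0.05 0 0 0.95" --pt "0.99 0.9 -0.05 0 0 0.95" --pt "0.99 0.9 -0.05 0 0 0.95" --fingers 0

```text
t: 1.5
ee_pos: [622.8, -250.3, 384.1]
tcp_rot: [-127.0, 89.9, -153.9]
wrist_force: [-0.2, -1.0, 0.9]
width: 0.1
```

Emit:
servo_tool --pt "0 0 0 0 0 0.63" --pt "0 0 0 0 0 0.63" --pt "0 0 0 0 0 0.63" --pt "0 0 0 0 0 0.63" --pt "0 0 0 0 0 0.63" --pt "0 0 0 0 0 0.63"

```text
t: 2.1
ee_pos: [622.8, -250.5, 384.6]
tcp_rot: [-131.6, 90.0, -130.2]
wrist_force: [0.2, -0.3, -0.7]
width: 0.3
```

```bash
cat > w.py <<'E'
import sys
from rig import manip
from h import *
x,y,z=map(float,sys.argv[1:4])
if len(sys.argv)>4:
    for n in sys.argv[5:]: cv2.imwrite(f'pics/{n}{sys.argv[4]}.png',manip.read_camera(n)[:,:,::-1])
s=manip.observe(); print('t',s['t'],s['ee_pos'].round(1),s['tcp_rot'].round(1),'F',s['wrist_force'].round(2),'w',round(s['width'],1))
print(manip.calibration('wrist')) if 'wrist' in sys.argv else 0
a,b=move(s,bx(x,y,z),ey); print('shift',a.round(4),'rot',b.round(4))
E
python3 w.py 60 -22 326 1 wrist
```

```text
t 2.15 [ 623.  -250.1  384.7] [-122.8   90.  -121.4] F [-0.53 -0.21 -0.45] w 0.2
{'camera_matrix': array([[376.92699916,   0.        , 282.54657303],
       [  0.        , 376.92699916, 209.58189929],
       [  0.        ,   0.        ,   1.        ]]), 'position': array([ 621.69841773, -184.39538157,  352.38568184]), 'attitude': array([-15.10010463,   0.05198413,   1.46323169])}
shift [ 0.0265  0.0149 -0.1467] rot [ 0.0007 -0.0004  0.0065]
```

View pics/wrist1.png

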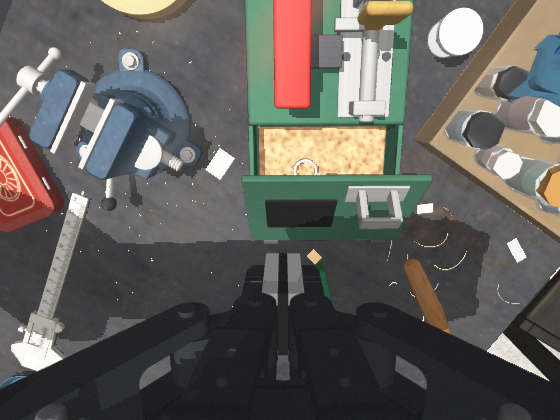

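Wrist view: fingers shut at (283,270), lid leaning open with the pad at (300,213) and the keeper at (378,205). The end of the red bar is at (275–312,107). I'll refine from this with rays.

```bash
python3 - <<'E'
from rig import manip
from h import *
c=manip.calibration('wrist')
for u,z,e in (((275,107),95,(2,-40)),((312,107),95,(2,-16)),((250,124),50,(15,-62)),((405,124),50,(15,62))):
    p=onz(c,u,z)-O; print(u,(p@ex).round(1),(p@ey).round(1),'expect',e)
E
python3 w.py 60 -22 286
```

```text
(275, 107) -0.7 -37.3 expect (2, -40)
(312, 107) -0.6 -13.0 expect (2, -16)
(250, 124) 12.0 -57.9 expect (15, -62)
(405, 124) 12.5 63.4 expect (15, 62)
t 2.15 [ 623.  -250.1  384.7] [-122.8   90.  -121.4] F [-0.53 -0.21 -0.45] w 0.2
shift [ 0.0265  0.0149 -0.2467] rot [ 0.0007 -0.0004  0.0065]
```

Emit:
servo_tool --pt "0.03 0.019 -0.1 0 0 0" --pt "0.03 0.019 -0.2 0 0 0" --pt "0.03 0.019 -0.23 0 0 0" --pt "0.03 0.019 -0.255 0 0 0" --pt "0.03 0.019 -0.28 0 0 0" --pt "0.03 0.019 -0.3 0 0 0" --pt "0.03 0.019 -0.32 0 0 0" --pt "0.03 0.019 -0.335 0 0 0" --pt "0.03 0.019 -0.35 0 0 0" --pt "0.03 0.019 -0.365 0 0 0" --pt "0.03 0.019 -0.38 0 0 0" --pt "0.03 0.019 -0.38 0 0 0"

```text
t: 3.35
ee_pos: [635.2, -241.3, 231.5]
tcp_rot: [163.3, 89.9, 164.9]
wrist_force: [-1.2, -0.2, -0.3]
width: -0.1
```

Emit:
servo_tool --pt "0 0 -0.005 0 0 0" --pt "0 0 -0.01 0 0 0" --pt "0 0 -0.01 0 0 0"

```text
t: 3.65
ee_pos: [635.6, -241.3, 228.5]
tcp_rot: [175.7, 90.0, 177.3]
wrist_force: [-0.3, -0.3, -0.7]
width: -0.2
```

Emit:
servo_tool --pt "0 0 -0.003 0 0 0" --pt "0 0 -0.006 0 0 0" --pt "0 0 -0.01 0 0 0" --pt "0 0 -0.01 0 0 0"

```text
t: 4.05
ee_pos: [635.8, -241.1, 226.9]
tcp_rot: [-94.7, 89.9, -93.1]
wrist_force: [-5.6, 1.3, 14.6]
width: 0.1
```

```bash
python3 w.py 60 -22 226 2 wrist scene
python3 - <<'E'
import cv2,numpy as np
a=cv2.imread('pics/wrist2.png'); b=cv2.imread('pics/scene2.png')[150:330,180:360]
cv2.imwrite('pics/c2.png',np.hstack([cv2.resize(a,(400,300)),cv2.resize(b,(300,300),interpolation=2)]))
E
```

```text
t 4.15 [ 635.8 -241.1  226.9] [-84.   89.9 -82.4] F [-4.91  0.88 14.15] w -0.1
{'camera_matrix': array([[376.92699916,   0.        , 282.54657303],
       [  0.        , 376.92699916, 209.58189929],
       [  0.        ,   0.        ,   1.        ]]), 'position': array([ 634.32757874, -175.40596235,  194.57406435]), 'attitude': array([-15.13227843,   0.02654739,   1.64742799])}
shift [-0.0056 -0.0077 -0.0023] rot [0.0014 0.0002 0.0023]
```

View pics/c2.png

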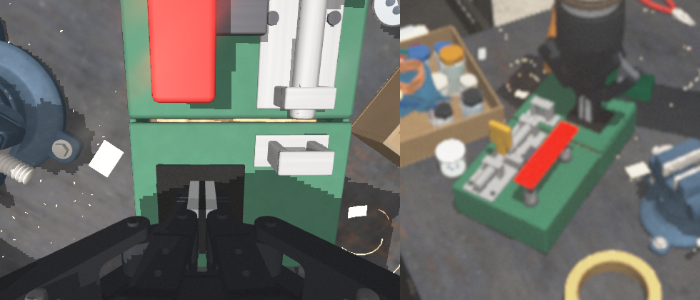

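Lid shut: about 14 N against its stop, tip at 54 mm, and the pad lies flat in both views. I'll rise and move over the catch and tab with the fingers half open.

```bash
python3 - <<'E'
from rig import manip
from h import *
c=manip.calibration('wrist'); I=cv2.imread('pics/wrist2.png')
b=blob(I,[0,150,120],[8,255,255],(180,0,330,160)); P=b[:,0,:]; print(P.max(0),P.min(0))
r=P[P[:,1]==130][:,0]; print(r)
for u in ((r.min(),130),(r.max()+1,130),(255,P[:,1].max()+1)):
    p=onz(c,u,95)-O; print(u,(p@ex).round(1),(p@ey).round(1))
E
python3 w.py -78 1 330
```

```text
[302 143] [206   0]
[213 301 262 217]
(np.int32(213), 130) -3.1 -37.3
(np.int32(302), 130) -3.1 -14.2
(255, np.int32(144)) 0.4 -26.5
t 4.15 [ 635.8 -241.1  226.9] [-84.   89.9 -82.4] F [-4.91  0.88 14.15] w -0.1
shift [0.0417 0.3389 0.2577] rot [0.0014 0.0002 0.0023]
```

Emit:
servo_tool --pt "0 0 0.1 0 0 0" --pt "0 0 0.2 0 0 0" --pt "0 0 0.28 0 0 0" --pt "0.044 0.12 0.28 0 0 0" --pt "0.044 0.23 0.28 0 0 0" --pt "0.044 0.34 0.28 0 0 0" --pt "0.044 0.344 0.28 0 0 0" --pt "0.044 0.344 0.28 0 0 0" --fingers 50

```text
t: 4.95
ee_pos: [653.4, -101.3, 337.0]
tcp_rot: [11.3, 90.0, 13.1]
wrist_force: [0.9, -1.4, 0.3]
width: 42.8
```

```bash
python3 w.py -80 2 260 3 wrist top
```

```text
t 5.05 [ 653.3 -105.1  336.5] [-99.1  89.9 -97.6] F [-0.31 -0.21  0.42] w 42.4
{'camera_matrix': array([[376.92699916,   0.        , 282.54657303],
       [  0.        , 376.92699916, 209.58189929],
       [  0.        ,   0.        ,   1.        ]]), 'position': array([651.86027859, -39.39490951, 304.12371165]), 'attitude': array([-15.14373318,   0.04645766,   1.57369437])}
shift [ 0.0003  0.004  -0.1913] rot [ 0.0017 -0.0002  0.004 ]
```

View pics/wrist3.png

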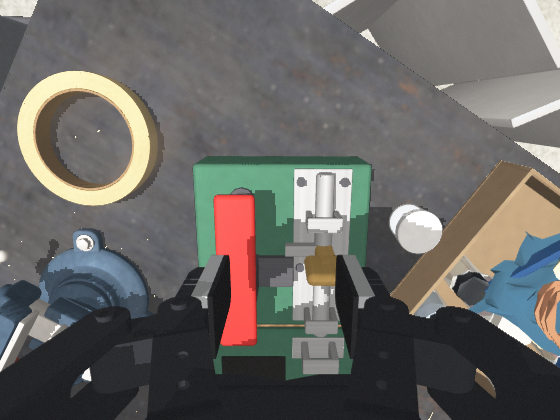

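Wrist view: the half-open fingers (tips near (217,270) and (348,270)) straddle the bar (216–256) and the tab (305–340, 247–286). I'll check their y positions in the box frame.

Run:
```python
from rig import manip
from h import *
c=manip.calibration('wrist'); s=manip.observe(); I=cv2.imread('pics/wrist3.png')
def q(n,u,z): p=onz(c,u,z)-O; print(n,u,(p@ex).round(1),(p@ey).round(1))
p=s['ee_pos']-O; print('tool',p@ex,p@ey)
for z in(165,172): 
  q('Lin',(230,258),z);q('Lout',(205,258),z);q('Rin',(335,258),z);q('Rout',(362,258),z)
b=blob(I,[0,150,120],[8,255,255],(180,150,280,380)); print(cv2.minAreaRect(b))
q('bar top-left',(215,195),95);q('bar tr',(255,195),95)
q('bar mid L',(216,240),95);q('bar mid R',(256,240),95)
for v in(247,265,275,286): q('tab',(322,v),115); q('tab83',(322,v),83)
q('tabL',(306,280),115);q('tabR',(340,280),115)
cv2.imwrite('pics/c3.png',cv2.resize(I[180:360,190:380],(760,600)[:1]+(720,),interpolation=2)[:600])
```

```text
tool -78.41382385446 1.8171405547342139
Lin (230, 258) -86.7 -18.7
Lout (205, 258) -86.7 -28.6
Rin (335, 258) -86.6 22.9
Rout (362, 258) -86.6 33.6
Lin (230, 258) -89.6 -17.7
Lout (205, 258) -89.6 -27.1
Rin (335, 258) -89.5 21.8
Rout (362, 258) -89.5 32.0
((235.10678100585938, 269.980224609375), (150.61883544921875, 40.31500244140625), 88.97696685791016)
bar top-left (215, 195) -96.2 -36.4
bar tr (255, 195) -96.2 -13.6
bar mid L (216, 240) -69.1 -37.1
bar mid R (256, 240) -69.1 -13.6
tab (322, 247) -72.2 23.1
tab83 (322, 247) -60.0 26.6
tab (322, 265) -61.8 23.3
tab83 (322, 265) -47.9 26.9
tab (322, 275) -56.0 23.5
tab83 (322, 275) -41.0 27.1
tab (322, 286) -49.4 23.7
tab83 (322, 286) -33.4 27.3
tabL (306, 280) -53.0 14.8
tabR (340, 280) -53.0 33.4
```

View pics/c3.png

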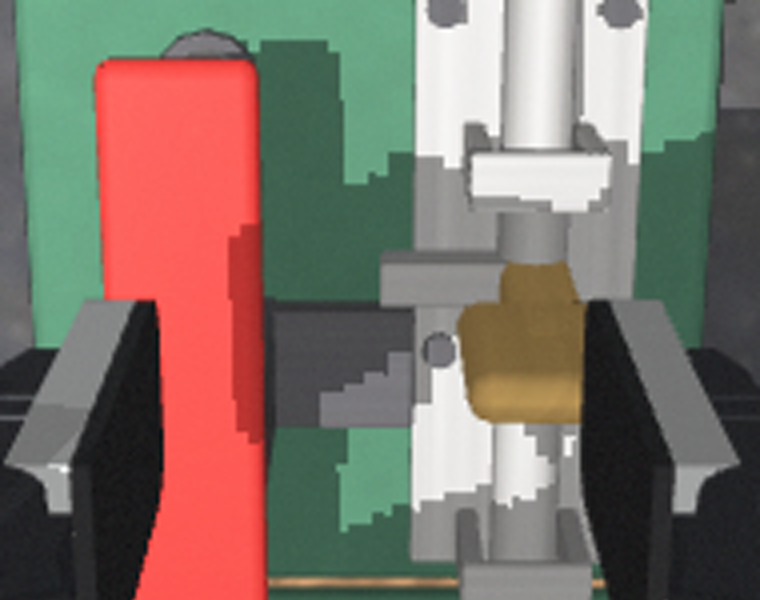

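Both fingertips are well placed in y: A at −29…−19 on the bar (−37…−13), B at 23…34 on the tab (15…43). The tab's rear face is about 10 mm ahead. Descending.

Emit:
servo_tool --pt "0 0 -0.06 0 0 0" --pt "0 0 -0.12 0 0 0" --pt "0 0 -0.145 0 0 0" --pt "0 0 -0.15 0 0 0" --pt "0 0 -0.15 0 0 0"

```text
t: 5.55
ee_pos: [653.4, -104.5, 276.9]
tcp_rot: [54.8, 90.0, 56.3]
wrist_force: [-0.6, -0.2, -0.6]
width: 42.7
```

Emit:
servo_tool --pt "0 0 -0.005 0 0 0" --pt "0 0 -0.01 0 0 0" --pt "0 0 -0.015 0 0 0" --pt "0 0 -0.015 0 0 0" --pt "0 0 -0.015 0 0 0"

```text
t: 6.05
ee_pos: [653.3, -103.6, 270.8]
tcp_rot: [-20.4, 90.0, -18.8]
wrist_force: [-0.1, 0.2, -0.1]
width: 42.8
```

Emit:
servo_tool --pt "0 0 -0.005 0 0 0" --pt "0 0 -0.01 0 0 0" --pt "0 0 -0.01 0 0 0" --pt "0 0 -0.01 0 0 0"

```text
t: 6.45
ee_pos: [653.3, -103.6, 266.7]
tcp_rot: [33.4, 90.0, 35.0]
wrist_force: [0.4, -1.1, 0.6]
width: 42.8
```

Emit:
servo_tool --pt "0 0 -0.005 0 0 0" --pt "0 0 -0.01 0 0 0" --pt "0 0 -0.01 0 0 0" --pt "0 0 -0.01 0 0 0"

```text
t: 6.85
ee_pos: [653.3, -103.6, 262.8]
tcp_rot: [17.5, 90.0, 19.1]
wrist_force: [-0.4, -1.1, 3.2]
width: 42.9
```

Emit:
servo_tool --pt "0 0 -0.0025 0 0 0" --pt "0 0 -0.005 0 0 0" --pt "0 0 -0.005 0 0 0" --pt "0 0 -0.005 0 0 0"

```text
t: 7.25
ee_pos: [653.3, -103.6, 260.8]
tcp_rot: [32.3, 90.0, 33.9]
wrist_force: [-0.9, 0.4, 4.2]
width: 43.0
```

Emit:
servo_tool --pt "0 0 -0.005 0 0 0" --pt "0 0 -0.01 0 0 0" --pt "0 0 -0.01 0 0 0" --pt "0 0 -0.01 0 0 0"

```text
t: 7.65
ee_pos: [653.3, -103.6, 256.7]
tcp_rot: [13.9, 90.0, 15.5]
wrist_force: [-0.8, 0.2, 4.2]
width: 42.7
```

Emit:
servo_tool --pt "0 0 -0.0025 0 0 0" --pt "0 0 -0.005 0 0 0" --pt "0 0 -0.005 0 0 0" --pt "0 0 -0.005 0 0 0"

```text
t: 8.05
ee_pos: [653.4, -103.3, 256.3]
tcp_rot: [-56.0, 90.0, -54.4]
wrist_force: [-4.9, 0.5, 14.2]
width: 42.9
```

Emit:
servo_tool --pt "0 0 -0.0025 0 0 0" --pt "0 0 -0.0025 0 0 0" --pt "0 0 -0.0025 0 0 0" --pt "0 0 -0.0025 0 0 0"

```text
t: 8.45
ee_pos: [653.5, -103.1, 256.2]
tcp_rot: [-58.3, 89.9, -56.7]
wrist_force: [-6.2, 0.8, 19.3]
width: 42.7
```

Bar contact was at flange z ≈ 266 and the stop is at ≈ 256.4, so the catch is fully down. I'll ease the preload a little, then push the tab.

Emit:
servo_tool --pt "0 0 0.004 0 0 0" --pt "0 0 0.004 0 0 0" --pt "0 -0.01 0.004 0 0 0" --pt "0.0005 -0.02 0.004 0 0 0" --pt "0.001 -0.025 0.004 0 0 0" --pt "0.001 -0.03 0.004 0 0 0" --pt "0.001 -0.035 0.004 0 0 0" --pt "0.001 -0.035 0.004 0 0 0"

```text
t: 9.25
ee_pos: [654.6, -114.2, 256.6]
tcp_rot: [55.8, 89.7, 57.6]
wrist_force: [-0.6, 7.1, 10.2]
width: 42.8
```

Emit:
servo_tool --pt "0 -0.006 0 0 0 0" --pt "0 -0.012 0 0 0 0" --pt "0.0005 -0.018 0 0 0 0" --pt "0.0005 -0.024 0 0 0 0" --pt "0.001 -0.03 0 0 0 0" --pt "0.001 -0.036 0 0 0 0" --pt "0.001 -0.042 0 0 0 0" --pt "0.0015 -0.048 0 0 0 0" --pt "0.0015 -0.048 0 0 0 0"

```text
t: 10.15
ee_pos: [655.2, -132.6, 256.7]
tcp_rot: [63.6, 89.6, 65.3]
wrist_force: [-0.8, 7.8, 9.4]
width: 42.6
```

Emit:
servo_tool --pt "0 -0.006 0 0 0 0" --pt "0 -0.012 0 0 0 0" --pt "0.0005 -0.018 0 0 0 0" --pt "0.0005 -0.024 0 0 0 0" --pt "0.001 -0.03 0 0 0 0" --pt "0.001 -0.036 0 0 0 0" --pt "0.001 -0.036 0 0 0 0"

```text
t: 10.85
ee_pos: [655.6, -146.9, 256.7]
tcp_rot: [64.3, 89.6, 66.1]
wrist_force: [-1.4, 8.2, 10.4]
width: 42.9
```

```bash
python3 w.py -40 2 256 4 wrist
python3 - <<'E'
import cv2
I=cv2.imread('pics/wrist4.png'); cv2.imwrite('pics/c4.png',cv2.resize(I[120:370,130:430],(720,600),interpolation=2))
E
```

```text
t 10.9 [ 655.6 -146.9  256.7] [63.7 89.6 65.5] F [-0.29  8.73 10.24] w 43.2
{'camera_matrix': array([[376.92699916,   0.        , 282.54657303],
       [  0.        , 376.92699916, 209.58189929],
       [  0.        ,   0.        ,   1.        ]]), 'position': array([654.00776525, -80.96151115, 224.75521572]), 'attitude': array([-14.75066111,  -0.12647062,   1.8217752 ])}
shift [-0.0025  0.0084 -0.0017] rot [-0.0071  0.0033 -0.0016]
```

View pics/c4.png

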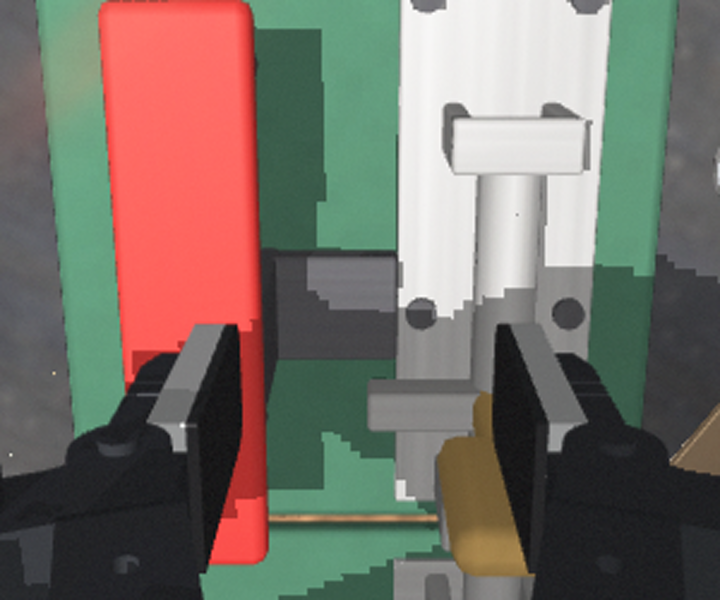

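The finger is pushing the tab (crop (480,500)), the dog at (425,405) is past the dark rib at (330,305), and the bar is still held. I'll keep going until the stop shows in the force.

Emit:
servo_tool --pt "0 -0.005 0 0 0 0" --pt "0 -0.01 0 0 0 0" --pt "0 -0.01 0 0 0 0" --pt "0 -0.01 0 0 0 0"

```text
t: 11.3
ee_pos: [655.7, -150.3, 256.7]
tcp_rot: [64.1, 89.6, 65.9]
wrist_force: [-1.7, 9.4, 9.7]
width: 42.7
```

Emit:
servo_tool --pt "0 -0.005 0 0 0 0" --pt "0 -0.01 0 0 0 0" --pt "0 -0.01 0 0 0 0" --pt "0 -0.01 0 0 0 0"

```text
t: 11.7
ee_pos: [655.8, -151.1, 256.7]
tcp_rot: [73.7, 89.4, 75.7]
wrist_force: [-0.7, 15.5, 10.2]
width: 42.6
```

Emit:
servo_tool --pt "0 -0.005 0 0 0 0" --pt "0 -0.01 0 0 0 0" --pt "0 -0.01 0 0 0 0" --pt "0 -0.01 0 0 0 0"

```text
t: 12.1
ee_pos: [655.8, -151.9, 256.7]
tcp_rot: [78.6, 89.2, 80.8]
wrist_force: [-3.3, 20.5, 11.8]
width: 42.8
```

At the stop: 20 N and no more travel. I'll back off the tab, then lift straight up so the catch springs up.

Emit:
servo_tool --pt "0 0.01 0 0 0 0" --pt "0 0.02 0 0 0 0" --pt "0 0.035 0 0 0 0" --pt "0 0.035 0 0 0 0" --pt "0 0.035 0.01 0 0 0" --pt "0 0.035 0.025 0 0 0" --pt "0 0.035 0.05 0 0 0" --pt "0 0.035 0.12 0 0 0" --pt "0 0.035 0.22 0 0 0" --pt "0 0.2 0.3 0 0 0" --pt "0 0.2 0.3 0 0 0" --pt "0 0.2 0.3 0 0 0" --pt "0 0.2 0.3 0 0 0"

```text
t: 13.4
ee_pos: [654.1, -82.5, 374.5]
tcp_rot: [-159.0, 89.9, -157.2]
wrist_force: [0.0, -0.6, -0.8]
width: 42.9
```

```bash
python3 w.py -60 2 256 5 wrist scene
python3 - <<'E'
import cv2,numpy as np
from rig import manip
from h import *
a=cv2.imread('pics/wrist5.png'); b=cv2.imread('pics/scene5.png')[170:310,190:330]
cv2.imwrite('pics/c5.png',np.hstack([cv2.resize(a,(480,360)),cv2.resize(b,(310,360),interpolation=2)]))
I={n:cv2.imread(f'pics/{n}') for n in('scene0.png','scene5.png')}
for n,i in I.items(): print(n,cv2.minAreaRect(blob(i,[0,180,120],[8,255,255],(230,210,310,280))))
E
```

```text
t 13.5 [654.1 -84.7 373.6] [-163.1   89.8 -161.6] F [-0.14  0.05  0.02] w 42.7
{'camera_matrix': array([[376.92699916,   0.        , 282.54657303],
       [  0.        , 376.92699916, 209.58189929],
       [  0.        ,   0.        ,   1.        ]]), 'position': array([652.56435604, -19.00362869, 341.21885258]), 'attitude': array([-15.12194103,   0.20956713,   1.58860438])}
shift [-1.000e-04 -9.710e-02 -2.939e-01] rot [ 0.0013 -0.0039  0.0036]
scene0.png ((267.4878234863281, 242.39024353027344), (11.869205474853516, 47.47682189941406), 38.65980911254883)
scene5.png ((267.231689453125, 242.5853729248047), (12.025379180908203, 46.85212707519531), 38.65980911254883)
```

View pics/c5.png

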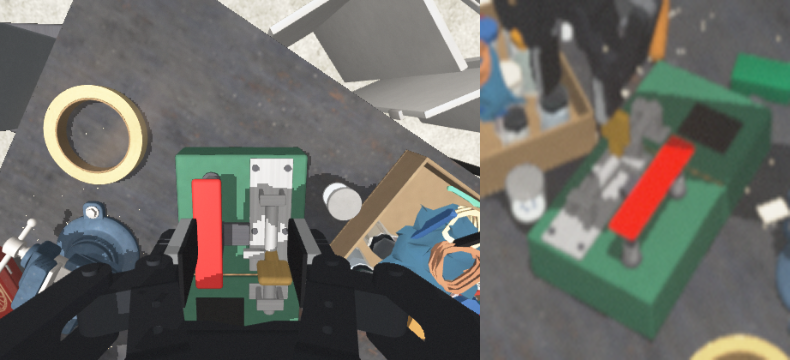

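The lid is shut, the tab is forward at the keeper, and the bar is back at its starting pixel position ((267.2,242.6) against (267.5,242.4)). The bystanders look undisturbed and the arm is clear, so I'm handing in.

```bash
python3 -c "
from rig import manip
print(manip.close_job())"
```

```text
the job is handed in; nothing more can be done
None
```

The strongbox is locked and the job is handed in at about 13.5 s of the 40 s allowed. No verdict was reported, so what follows rests on my own checks.

- **Lid:** I pushed it shut with the closed fingertips. It reached its stop at about 14 N with the tips 54 mm up, and the last pictures show it flat.
- **Catch:** I pressed it to its stop, about 10 mm of travel. About 10 N of downward force stayed on it at each reading of the bolt push.
- **Bolt:** I pushed the tab until the side force rose to 20 N and it stopped moving. I backed off and lifted only after that.
- **Last look:** The red bar is within 0.3 px of where it started in the scene view, so the catch is back up, with the tab up at the keeper. The wrist force reads near zero with the arm clear.
- **Bystanders:** The vial, wax block and tape roll look undisturbed. I judged that by eye and did not measure their positions.

Positions from the wrist and top cameras differed by 2 to 3 mm, well within the finger clearances. No check failed.

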